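# Set the pepper mill's grind

## Robot

A 6-joint arm with a two-finger parallel gripper is mounted at the origin on the work surface. World frame = base frame: x ahead of the robot, y to its left, z up, the work surface at z = 0. Lengths are in m, angles in degrees, forces in N, time in s.
With the tool pointing down it reaches from about 0.375 to 0.9 m from the base axis. Payload 3.1 kg.
Tool frame: the origin (TCP) lies between the finger pads, 19 mm behind the fingertips; this is the grasp point; z points along the fingers, y is the line along which they close (so a half turn about z gives the same grasp; the last joint's range is limited). The gripper opens to 87 mm and grips with 3 to 60 N. Pads are 19 mm wide; open, the fingers measure 117 mm over their backs; the gripper's body (75 mm by 190 mm) begins 51 mm behind the grasp point.
Start: joints at [60.017, 30.224, 82.088, -0, 67.689, -10.227], TCP at [0.211, 0.588, 0.241] pointing down, gripper open.
Joint ranges: [-176.69, 176.69], [-43.24, 126.21], [12.49, 139.97], [-82, 262], [0, 151.66], [-163.58, 163.58]. Speed limits (degrees/s): [159.86, 159.86, 180, 180, 180, 180].

## Interface

Orientations are given as a 3x3 rotation matrix whose columns are the frame's x, y, z axes.
In Python, from rig import bot gives the robot as it stands.
- The arm moves only by the tool move_arm, never from a script. Its argument "increments" is a list of rows, each an object with "xyz": the shift along the tool's x, y, z in mm, a list of three; "roll": the turn about the tool's z in rad; "grip": the opening in per cent of the stroke, from 0 (shut) to 100 (fully open). A call has 1 to 5 rows; each row shifts and turns the commanded pose from where the row before left it, along the tool's axes as they then stand; what a row does not reach is not made up. A row lasts 1/12 s, in which the tool goes at most 41.7 mm and 7.16 degrees, less where a joint would pass 70% of its speed; a pose out of reach is approached as far as the arm can. A call is refused whole if a number of a shift passes 41.7 or a number of a turn 0.125, either way. A call with a gripper value outside its range is refused whole. The fingers move at their own pace and stop on an object; the grip force is fixed at half the most. Time passes only in rows, so rows that do not move let the fingers close. It gives the time, the measured TCP pose, the force, the opening and the grip force at its end, in the units of the state.
- bot.read_state(): the state, without advancing time (a new reading comes with each control period).
- bot.capture(name): name is "scene" or "side" or "wrist"; returns (picture, depth): 480x640x3 uint8, red, green, blue; 480x640 float32, m along the optical axis (not along the pixel's ray), 0 where there is no reading.
- bot.camera_model(name): a dict with "intrinsics" (3x3 intrinsics, pixels), "rvec" (rotation vector, rad) and "tvec" (3), from world to camera coordinates, as OpenCV has them; the wrist camera has in their place "tool_from_camera" (4x4, takes a point from camera to tool coordinates, whose origin is the TCP and whose axes are the flange's). Camera axes: x right, y down, z forward; pixel columns grow to the right and rows downward; lengths in m; the calibration is good to about 2 mm. A picture is of the moment at which its call begins: read the wrist's pose just before it. camera_model takes no time and is no camera call.
- bot.hand_in(): hands the job in; it is judged then, once.
Trained networks look in the newest picture that a camera, given by its name, has taken for a name from the list of things; names that differ only in an ending like _2 or _b are one class to them, and where a whole thing is asked for, a point or a joint stands for the part that bears it (a point fixed in the world has none). Each returns a list of dicts, best first, with "conf" (0 to 1); they miss things now and then, are a little off and sometimes report something else, mostly with a low value. They report only what shows in the picture. A call takes as long as a camera call.
- bot.spot_in(label, camera): "at" ([x, y, z] in m, in the coordinates of the camera as it stood for that picture, good to about 4 mm: the middle of the surface that is visible of it).
- bot.trace(label, camera): "mask" (480x640 bool, what is visible of it).
The state is a dict: "time_s": time; "joint_positions": joint angles; "qvel": joint speeds; "tau": joint torques, N m; "position": TCP position; "tcp_rot": TCP orientation; "force": force on the tool from outside, world axes, zero at the start; "moment": the same for the moment, N m; "opening": opening from 0.0 (shut) to 1.0 (fully open); "grasp_force": force on a finger pad.
Only numpy, scipy, OpenCV 4.12 (cv2) and the standard library are available. Lean on these libraries where they do the work, as an engineer would, in place of code of your own. Each camera call takes 0.05 s, during which the arm holds its last target. There are 200 camera calls.

## Task

Turn the clamp knob on the mill stand clockwise until it clicks over into its locked seat, so that the pepper mill is held fast. Then screw the mill's knurled top nut down (clockwise) until it bottoms out, and back it off a quarter turn for a medium grind. Finish still gripping the nut between the fingers, keeping it at that setting, with the knob still locked and the other things on the worktop left where they stand.

Things in the scene. Friction and masses are not known exactly. Their poses are not given: they have to be found in the camera images.
- stand: The mill stand, fixed to the worktop: a grey plate 120 x 260 x 12 mm (x, y, z). Origin: centre of its underside on the worktop; position and yaw vary. On it, at y = +70 mm of its own frame, a stainless pepper mill, 58 mm across at the foot, is gripped low down by a dark steel jaw (neither turns); at y = -70 mm a grey block 60 x 60 mm, top 57 mm above the worktop, carries the black clamp knob.
- clamp_knob (a joint): Clamp knob angle (rad), about the vertical, growing clockwise seen from above. 0: open seat (start). An over-centre detent resists with up to about 0.2 N m (most at the start), fading to nothing at 0.6 rad; past that the knob is pulled on and stays in its locked seat, a stop at 1.2 rad. Let go short of 0.6 it falls back to 0.
- knob_grip (a point): Centre of the knob's raised bar, on the turning axis, 75 mm above the worktop. The bar is 46 mm long (this point's x axis, it turns with the knob; along the stand's x when open), 12 mm thick (y) and 24 mm high, its top 12 mm above this point; it stands on a 42 mm disc 6 mm thick. Grip the thickness from above.
- top_nut: The mill's knurled steel top nut: an upright cylinder 32 mm in diameter and 22 mm high with a small dark pip on top near its rim. Origin: centre of its underside, on its vertical turning axis, 134 mm above the worktop when bottomed; this frame rises with the nut but does not spin. Below it the mill's neck is 26 to 28 mm across for 14 mm, then widens to the 54 mm shoulder.
- nut_turn (a joint): Nut angle (rad): 0 when bottomed out (hard stop on the mill's neck), growing as it is unscrewed, counter-clockwise seen from above; it rises 4 mm a turn. It starts 1.9 to 3.0 rad up, already on its thread. It turns with a light even drag of about 0.06 N m and stays where it is left; at the stop the torque rises sharply. Upper end of travel 4.5.
- cup_a: White porcelain espresso cup, 64 mm across the rim, 55 mm high, small side handle; stands just behind (+x of) the stand. Origin: centre of its foot. Bystander.
- cup_b: A second such cup, apart from the stand, to the left, back left or back right (it, the salt mill and the jar swap places). Origin: centre of its foot. Bystander.
- stopper: Glass carafe stopper, 42 mm across, 58 mm high, standing in front (-x) of the stand. Origin: centre of its underside. Bystander.
- toolbox: Green plastic toolbox 154 x 274 mm, 121 mm high (152 with handle), sliding clamp latch on its front; on the right. Origin: centre of its underside. Bystander.
- salt_mill: Dark wooden salt mill, loose, 56 mm across and 136 mm high, smooth, with no metal nut. Origin: centre of its underside. Bystander.
- jar: Glass jar with steel lid, 72 mm across, 100 mm high. Origin: centre of its underside. Bystander.
- spoon: Steel spoon 150 mm long lying on the worktop, to the left. Bystander.

How it is judged (in metres and radians):
On the way, in this order (a step that is already met when the one before it is completed fails the run):
1. the clamp knob has clicked over into its locked seat (past 1.0 rad) (value of joint clamp_knob above 1 rad), for 0.2 s.
2. then the top nut is screwed down until it bottoms out (within 0.08 rad of its stop) (value of joint nut_turn below 0.08 rad), for 0.1 s.
At the end, for the whole second after the job is handed in: The nut stands still a quarter turn up from its stop (1.2 to 1.94 rad), the fingers grip it (over 5 N, tool point within 25 mm of its axis), and the clamp knob is still in its locked seat (over 1.0 rad) (value of joint nut_turn between 1.2 and 1.94 rad and velocity of joint nut_turn between -0.1 and 0.1 rad/s and contact force between the fingers and top_nut above 5 N and horizontal distance between the grasp point and top_nut below 0.025 m and value of joint clamp_knob above 1 rad); the arm keeps its last pose, push and grip.
It fails at once if a bystander (cups, stopper, toolbox, salt mill, jar, spoon) is moved more than 30 mm or a cup, the stopper, the salt mill or the jar is tipped over (distance of any of cup_a, cup_b, stopper, toolbox, salt_mill, jar, spoon from where it was at the start of the episode above 0.03 m or angle between any of cup_a, cup_b, stopper, salt_mill, jar's own z axis and vertical above 0.5 rad).
It also fails if it takes over 64 s, if anything falls off the work surface, if the arm or the gripper's body presses on something with over 40 N, if the wrist force passes 120 N, or if a joint passes its speed limit or range.

## Working session

There is one attempt and no reset: what is moved stays moved. The work goes in short steps, Python scripts to look and compute and a tool call to move; the robot and the scene stay as the last step left them, time stands still between calls to the robot, and variables do not carry over. Pictures are saved under pics/ and viewed, at most 10 in all, crops included, and the job is handed in when it is done.

Besides the shell and the picture viewer there is one more tool, called after "Call:" in YAML: its name, and indented under it one key for each argument. move_arm: Moves the arm, as the interface text tells. Its arguments: {"type":"object","properties":{"increments":{"type":"array"}},"required":["increments"]}

```bash
mkdir -p pics; cat > h.py <<'E'
import numpy as np, cv2
from rig import bot
def toworld(cam,p,st=None):
    m=bot.camera_model(cam); p=np.atleast_2d(p)
    if cam=="wrist":
        T=np.array(m["tool_from_camera"]); q=p@T[:3,:3].T+T[:3,3]
        return q@np.array(st["tcp_rot"]).T+np.array(st["position"])
    R=cv2.Rodrigues(np.array(m["rvec"],float))[0]; return (p-np.ravel(m["tvec"]))@R
def cloud(cam,d,mask,st=None):
    K=np.array(bot.camera_model(cam)["intrinsics"]); v,u=np.nonzero(mask&(d>0)); z=d[v,u]
    return toworld(cam,np.c_[(u-K[0,2])/K[0,0]*z,(v-K[1,2])/K[1,1]*z,z],st)
E
python3 - <<'E'
from h import *
s=bot.read_state(); print(s)
ims=[]
for c in ["scene","side"]:
    im,d=bot.capture(c); np.save(f"/tmp/{c}.npy",d); ims.append(im)
    for l in ["stand","knob_grip","top_nut","cup_a","stopper","toolbox","salt_mill","jar","spoon"]:
        for r in bot.spot_in(l,c)[:2]: print(c,l,round(r["conf"],2),toworld(c,r["at"]).round(3))
cv2.imwrite("pics/a.png",cv2.resize(np.vstack(ims),(0,0),fx=.62,fy=.62)[:,:,::-1])
E
```

```text
{'time_s': 0.0, 'joint_positions': array([ 6.00192252e+01,  3.02797054e+01,  8.21545210e+01,  2.37459933e-04,
        6.76891589e+01, -1.02279125e+01]), 'qvel': array([ 0.08206924, -0.03038752, -0.00785475, -0.00111328,  0.05483148,
       -0.04405491]), 'tau': array([-1.69538256e-03, -4.40046501e+01, -1.76589614e+01,  6.31876267e-02,
        5.82797604e-02, -1.48864947e-04]), 'position': array([0.21086165, 0.58763758, 0.24027401]), 'tcp_rot': array([[-9.41158391e-01,  3.37964077e-01, -1.07943436e-03],
       [ 3.37965580e-01,  9.41156626e-01, -1.86341193e-03],
       [ 3.86150505e-04, -2.11857743e-03, -9.99997681e-01]]), 'force': array([ 0.51797008,  0.48715358, -0.11435965]), 'moment': array([ 0.01156362, -0.0233418 ,  0.0037149 ]), 'grasp_force': 0.0, 'opening': 0.9966652359567776}
scene stand 0.57 [[ 0.559 -0.01   0.009]]
scene knob_grip 0.75 [[ 0.534 -0.093  0.069]]
scene top_nut 0.56 [[0.562 0.046 0.154]]
scene cup_a 0.95 [[0.462 0.457 0.032]]
scene cup_a 0.78 [[ 0.651 -0.082  0.032]]
scene stopper 0.6 [[0.45  0.045 0.049]]
scene toolbox 0.84 [[ 0.458 -0.484  0.122]]
scene salt_mill 0.85 [[0.64  0.377 0.104]]
scene jar 0.65 [[ 0.679 -0.337  0.076]]
scene jar 0.3 [[ 0.458 -0.482  0.122]]
scene spoon 0.78 [[0.255 0.39  0.009]]
side stand 0.71 [[0.501 0.032 0.016]]
side stand 0.25 [[0.475 0.458 0.033]]
side cup_a 0.83 [[0.474 0.456 0.033]]
side cup_a 0.56 [[0.504 0.031 0.014]]
side stopper 0.53 [[0.454 0.044 0.052]]
side salt_mill 0.87 [[0.61  0.392 0.068]]
side jar 0.84 [[ 0.655 -0.327  0.062]]
side spoon 0.55 [[0.239 0.404 0.006]]
side spoon 0.51 [[ 0.658 -0.326  0.059]]
```

View pics/a.png

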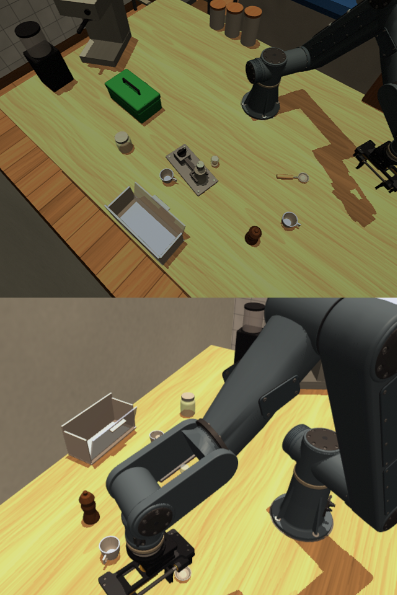

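Call:
move_arm:
  increments:
    - {"xyz": [-20, -19, -15], "roll": 0, "grip": 100}
    - {"xyz": [-26, -24, -15], "roll": 0, "grip": 100}
    - {"xyz": [-26, -24, -15], "roll": 0, "grip": 100}
    - {"xyz": [-26, -24, -15], "roll": 0, "grip": 100}
    - {"xyz": [-26, -24, -15], "roll": 0, "grip": 100}

```text
time_s: 1.42
position: [0.2894, 0.4367, 0.3169]
tcp_rot: [[-0.941, 0.337, 0.0], [0.337, 0.941, -0.0], [-0.0, -0.0, -1.0]]
force: [1.0, 0.2, -0.4]
opening: 1.003
grasp_force: 0.0
```

Call:
move_arm:
  increments:
    - {"xyz": [-26, -24, -5], "roll": 0, "grip": 100}
    - {"xyz": [-26, -24, -5], "roll": 0, "grip": 100}
    - {"xyz": [-26, -24, -5], "roll": 0, "grip": 100}
    - {"xyz": [-26, -24, 0], "roll": 0, "grip": 100}
    - {"xyz": [-26, -24, 0], "roll": 0, "grip": 100}

```text
time_s: 1.83
position: [0.3715, 0.2797, 0.332]
tcp_rot: [[-0.941, 0.338, 0.002], [0.338, 0.941, 0.001], [-0.001, 0.001, -1.0]]
force: [0.3, 0.9, 0.2]
opening: 1.003
grasp_force: 0.0
```

Call:
move_arm:
  increments:
    - {"xyz": [-26, -24, 0], "roll": 0, "grip": 100}
    - {"xyz": [-26, -24, 0], "roll": 0, "grip": 100}
    - {"xyz": [-26, -24, 0], "roll": 0, "grip": 100}
    - {"xyz": [-26, -24, 0], "roll": 0, "grip": 100}
    - {"xyz": [-26, -24, 0], "roll": 0, "grip": 100}

```text
time_s: 2.25
position: [0.4531, 0.1226, 0.3316]
tcp_rot: [[-0.941, 0.338, 0.001], [0.338, 0.941, 0.0], [-0.001, 0.0, -1.0]]
force: [2.0, 0.2, 0.8]
opening: 0.996
grasp_force: 0.0
```

Call:
move_arm:
  increments:
    - {"xyz": [-26, -24, 0], "roll": -0.05, "grip": 100}
    - {"xyz": [-26, -24, 0], "roll": -0.05, "grip": 100}
    - {"xyz": [-26, -24, 0], "roll": -0.05, "grip": 100}
    - {"xyz": [-13, -8, 0], "roll": 0, "grip": 100}
    - {"xyz": [0, 0, 0], "roll": 0, "grip": 100}

```text
time_s: 2.67
position: [0.5201, 0.0197, 0.3313]
tcp_rot: [[-0.98, 0.198, 0.002], [0.198, 0.98, -0.001], [-0.002, -0.0, -1.0]]
force: [-0.2, 0.4, -0.2]
opening: 1.002
grasp_force: 0.0
```

```bash
cat > look.py <<'E'
from h import *
import sys
s=bot.read_state(); im,d=bot.capture("wrist"); np.savez("/tmp/w.npz",d=d,im=im,p=s["position"],R=s["tcp_rot"])
print(s["time_s"],s["position"].round(4),s["joint_positions"].round(1),s["tcp_rot"].round(4).tolist())
out=im.copy()
for l,c in [("stand",(255,0,0)),("knob_grip",(0,255,0)),("top_nut",(0,0,255))]:
    for r in bot.spot_in(l,"wrist")[:2]: print(l,round(r["conf"],2),toworld("wrist",r["at"],s).round(4))
    for r in bot.trace(l,"wrist")[:1]:
        m=r["mask"].astype(np.uint8); P=cloud("wrist",d,r["mask"],s)
        print(" mask",m.sum(),r["conf"],"median",np.median(P,0).round(4),"zmax",np.percentile(P[:,2],97).round(4))
        t=P[P[:,2]>np.percentile(P[:,2],97)-.004][:,:2].astype(np.float32)
        rr=cv2.minAreaRect(t); print(" top rect",np.round(rr[0],4),np.round(rr[1],4),round(rr[2],1), "mean",t.mean(0).round(4))
        cv2.drawContours(out,cv2.findContours(m,0,2)[0],-1,c,1)
cv2.imwrite("pics/%s.png"%sys.argv[1],out[:,:,::-1])
E
python3 look.py b
```

```text
2.6667 [0.5201 0.0197 0.3313] [-10.1  16.3  90.2  -0.   73.4 -88.7] [[-0.9802, 0.1982, 0.0023], [0.1982, 0.9802, -0.0008], [-0.0024, -0.0004, -1.0]]
stand 0.81 [[ 0.5349 -0.0202  0.0156]]
 mask 23837 0.81 median [ 0.535  -0.0235  0.0121] zmax 0.1561
 top rect [0.5577 0.0419] [0.0331 0.0313] 67.9 mean [0.5574 0.0415]
knob_grip 0.81 [[ 0.5296 -0.0888  0.0739]]
 mask 1496 0.64 median [ 0.53   -0.0913  0.071 ] zmax 0.0873
 top rect [ 0.5304 -0.0955] [0.0123 0.0455] 79.5 mean [ 0.53  -0.095]
top_nut 0.66 [[0.5541 0.0367 0.1543]]
 mask 1507 0.76 median [0.5554 0.0412 0.1561] zmax 0.1578
 top rect [0.5586 0.0409] [0.0318 0.0325] 68.6 mean [0.5578 0.0412]
```

View pics/b.png

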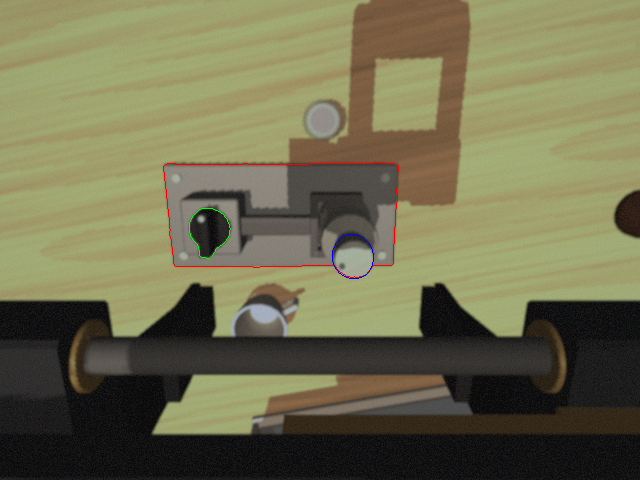

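Call:
move_arm:
  increments:
    - {"xyz": [-6.6, -22.1, 15], "roll": 0, "grip": 100}
    - {"xyz": [-6.6, -22.1, 15], "roll": 0, "grip": 100}
    - {"xyz": [-6.6, -22.1, 15], "roll": 0, "grip": 80}
    - {"xyz": [-6.6, -22.1, 15], "roll": 0, "grip": 70}
    - {"xyz": [-6.6, -22.1, 15], "roll": 0, "grip": 60}

```text
time_s: 3.43
position: [0.5283, -0.0922, 0.256]
tcp_rot: [[-0.981, 0.192, 0.001], [0.192, 0.981, -0.0], [-0.001, -0.0, -1.0]]
force: [0.1, 0.3, 0.0]
opening: 0.854
grasp_force: 0.0
```

Call:
move_arm:
  increments:
    - {"xyz": [0, 0, 25], "roll": 0, "grip": 60}
    - {"xyz": [0, 0, 25], "roll": 0, "grip": 60}
    - {"xyz": [0, 0, 20], "roll": 0, "grip": 60}
    - {"xyz": [0, 0, 10], "roll": 0, "grip": 60}
    - {"xyz": [0, 0, 0], "roll": 0, "grip": 60}

```text
time_s: 3.85
position: [0.5269, -0.0911, 0.1743]
tcp_rot: [[-0.981, 0.193, -0.005], [0.193, 0.981, 0.002], [0.005, 0.001, -1.0]]
force: [-0.7, -0.2, 0.6]
opening: 0.612
grasp_force: 0.0
```

```bash
python3 look.py c
```

```text
3.85 [ 0.5269 -0.0911  0.1743] [ -21.8   28.8   98.7    0.    52.9 -100.7] [[-0.9813, 0.1926, -0.0048], [0.1926, 0.9813, 0.0019], [0.005, 0.001, -1.0]]
stand 0.78 [[ 0.5357 -0.0161  0.0183]]
 mask 55838 0.75 median [ 0.5343 -0.0155  0.0142] zmax 0.1509
 top rect [ 0.5195 -0.0326] [0.1729 0.0399] 71.2 mean [0.5502 0.0346]
knob_grip 0.82 [[ 0.5294 -0.096   0.0667]]
 mask 3547 0.6 median [ 0.5293 -0.095   0.0631] zmax 0.0872
 top rect [ 0.5307 -0.0958] [0.0115 0.0451] 78.3 mean [ 0.5299 -0.0957]
top_nut 0.66 [[0.5478 0.0346 0.1529]]
 mask 3514 0.16 median [ 0.5293 -0.0949  0.0631] zmax 0.0872
 top rect [ 0.5307 -0.096 ] [0.0115 0.0451] 78.9 mean [ 0.5299 -0.0957]
```

View pics/c.png

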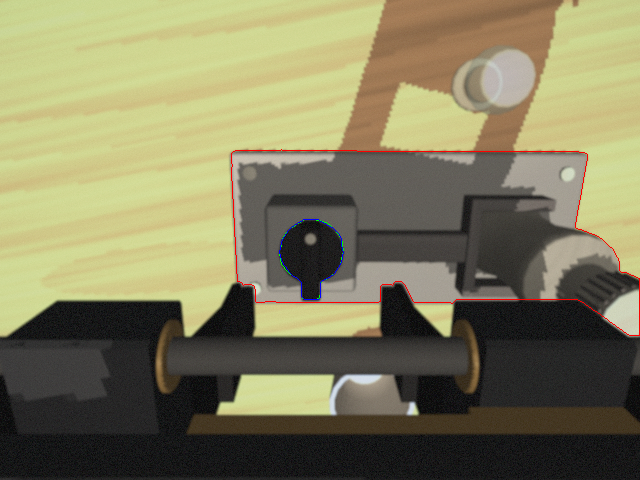

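Call:
move_arm:
  increments:
    - {"xyz": [-2.5, -2, 20], "roll": 0, "grip": 60}
    - {"xyz": [-2, -2, 20], "roll": 0, "grip": 60}
    - {"xyz": [0, 0, 15], "roll": 0, "grip": 60}
    - {"xyz": [0, 0, 10], "roll": 0, "grip": 60}
    - {"xyz": [0, 0, 0], "roll": 0, "grip": 60}

```text
time_s: 4.62
position: [0.5311, -0.0968, 0.1098]
tcp_rot: [[-0.981, 0.194, -0.003], [0.194, 0.981, 0.001], [0.003, 0.001, -1.0]]
force: [-0.7, 0.2, -0.3]
opening: 0.601
grasp_force: 0.0
```

Call:
move_arm:
  increments:
    - {"xyz": [0, 0, 0], "roll": 0, "grip": 60}

```text
time_s: 4.7
position: [0.5322, -0.0971, 0.1113]
tcp_rot: [[-0.981, 0.194, -0.0], [0.194, 0.981, 0.0], [0.0, 0.0, -1.0]]
force: [0.1, 0.4, 0.2]
opening: 0.6
grasp_force: 0.0
```

Call:
move_arm:
  increments:
    - {"xyz": [1.7, 1, 12], "roll": 0, "grip": 60}
    - {"xyz": [0, 0, 12], "roll": 0, "grip": 60}
    - {"xyz": [0, 0, 0], "roll": 0, "grip": 40}
    - {"xyz": [0, 0, 0], "roll": 0, "grip": 20}
    - {"xyz": [0, 0, 0], "roll": 0, "grip": 0}

```text
time_s: 5.12
position: [0.5314, -0.0961, 0.0884]
tcp_rot: [[-0.981, 0.194, 0.002], [0.194, 0.981, -0.001], [-0.002, -0.0, -1.0]]
force: [0.9, 0.1, 0.4]
opening: 0.448
grasp_force: 0.0
```

Call:
move_arm:
  increments:
    - {"xyz": [0, 0, 0], "roll": 0, "grip": 0}
    - {"xyz": [0, 0, 0], "roll": 0, "grip": 0}
    - {"xyz": [0, 0, 0], "roll": 0, "grip": 0}
    - {"xyz": [0, 0, 0], "roll": 0, "grip": 0}
    - {"xyz": [0, 0, 0], "roll": 0, "grip": 0}

```text
time_s: 5.53
position: [0.5308, -0.0958, 0.0876]
tcp_rot: [[-0.981, 0.194, 0.001], [0.194, 0.981, -0.0], [-0.001, 0.0, -1.0]]
force: [0.4, -0.1, 1.8]
opening: 0.133
grasp_force: 30.0
```

Call:
move_arm:
  increments:
    - {"xyz": [0, 0, 0], "roll": 0.08, "grip": 0}
    - {"xyz": [0, 0, 0], "roll": 0.1, "grip": 0}
    - {"xyz": [0, 0, 0], "roll": 0.1, "grip": 0}
    - {"xyz": [0, 0, 0], "roll": 0.1, "grip": 0}
    - {"xyz": [0, 0, 0], "roll": 0.1, "grip": 0}

```text
time_s: 5.95
position: [0.5311, -0.0952, 0.0876]
tcp_rot: [[-0.778, 0.629, 0.001], [0.629, 0.778, 0.001], [-0.0, 0.001, -1.0]]
force: [1.6, 2.4, 2.8]
opening: 0.13
grasp_force: 30.0
```

Call:
move_arm:
  increments:
    - {"xyz": [0, 0, 0], "roll": 0.1, "grip": 0}
    - {"xyz": [0, 0, 0], "roll": 0.1, "grip": 0}
    - {"xyz": [0, 0, 0], "roll": 0.1, "grip": 0}
    - {"xyz": [0, 0, 0], "roll": 0.1, "grip": 0}
    - {"xyz": [0, 0, 0], "roll": 0.1, "grip": 0}

```text
time_s: 6.37
position: [0.5316, -0.0949, 0.0876]
tcp_rot: [[-0.38, 0.925, 0.002], [0.925, 0.38, 0.001], [0.0, 0.003, -1.0]]
force: [2.4, 3.5, 1.3]
opening: 0.133
grasp_force: 30.0
```

Call:
move_arm:
  increments:
    - {"xyz": [0, 0, 0], "roll": 0.1, "grip": 0}
    - {"xyz": [0, 0, 0], "roll": 0.1, "grip": 0}
    - {"xyz": [0, 0, 0], "roll": 0.05, "grip": 0}
    - {"xyz": [0, 0, 0], "roll": 0, "grip": 0}
    - {"xyz": [0, 0, 0], "roll": 0, "grip": 0}

```text
time_s: 6.78
position: [0.5319, -0.0948, 0.0876]
tcp_rot: [[-0.146, 0.989, 0.003], [0.989, 0.146, 0.001], [0.0, 0.003, -1.0]]
force: [2.1, 5.7, 1.0]
opening: 0.137
grasp_force: 30.1
```

```bash
python3 -c "
from h import *
s=bot.read_state();R=s['tcp_rot'];print(s['moment'],s['joint_positions'].round(1),np.degrees(np.arctan2(R[1,1],R[0,1])))"
```

```text
[ 0.79664509 -0.47457261  0.39416511] [-22.   37.1 101.5   0.2  41.3 -30.5] 8.410804215891977
```

Call:
move_arm:
  increments:
    - {"xyz": [0, 0, 0], "roll": 0, "grip": 50}
    - {"xyz": [0, 0, 0], "roll": 0, "grip": 50}
    - {"xyz": [0, 0, 0], "roll": 0, "grip": 50}
    - {"xyz": [0, 0, -10], "roll": 0, "grip": 60}
    - {"xyz": [0, 0, -25], "roll": 0, "grip": 60}

```text
time_s: 7.2
position: [0.5283, -0.0953, 0.1204]
tcp_rot: [[-0.145, 0.989, -0.007], [0.989, 0.145, 0.003], [0.004, -0.007, -1.0]]
force: [0.1, 0.7, 0.3]
opening: 0.43
grasp_force: 0.0
```

Call:
move_arm:
  increments:
    - {"xyz": [0, 0, -30], "roll": -0.12, "grip": 60}
    - {"xyz": [0, 0, -35], "roll": -0.12, "grip": 60}
    - {"xyz": [0, 0, -35], "roll": -0.12, "grip": 60}
    - {"xyz": [0, 0, -35], "roll": -0.12, "grip": 60}
    - {"xyz": [0, 0, -15], "roll": -0.12, "grip": 70}

```text
time_s: 7.62
position: [0.5323, -0.0967, 0.2778]
tcp_rot: [[-0.683, 0.731, 0.008], [0.731, 0.683, -0.003], [-0.008, 0.003, -1.0]]
force: [1.0, 0.3, -0.1]
opening: 0.621
grasp_force: 0.0
```

Call:
move_arm:
  increments:
    - {"xyz": [0, 0, 0], "roll": -0.12, "grip": 70}
    - {"xyz": [0, 0, 0], "roll": -0.12, "grip": 70}
    - {"xyz": [0, 0, 0], "roll": -0.12, "grip": 70}
    - {"xyz": [0, 0, 0], "roll": -0.12, "grip": 70}
    - {"xyz": [0, 0, 0], "roll": -0.12, "grip": 70}

```text
time_s: 8.03
position: [0.5301, -0.0959, 0.273]
tcp_rot: [[-0.976, 0.217, 0.0], [0.217, 0.976, -0.0], [-0.0, -0.0, -1.0]]
force: [-0.7, -0.0, -0.1]
opening: 0.7
grasp_force: 0.0
```

Call:
move_arm:
  increments:
    - {"xyz": [0, 0, 0], "roll": 0, "grip": 70}
    - {"xyz": [0, 0, 0], "roll": 0, "grip": 70}

```text
time_s: 8.2
position: [0.5303, -0.0959, 0.2727]
tcp_rot: [[-0.974, 0.226, 0.0], [0.226, 0.974, -0.0], [-0.0, -0.0, -1.0]]
force: [1.1, -0.3, 0.6]
opening: 0.703
grasp_force: 0.0
```

```bash
python3 look.py d
```

```text
8.2 [ 0.5303 -0.0959  0.2727] [-22.1  21.4  92.3  -0.   66.3 -99.1] [[-0.9741, 0.2263, 0.0001], [0.2263, 0.9741, -0.0001], [-0.0001, -0.0001, -1.0]]
stand 0.75 [[ 0.5359 -0.0178  0.0147]]
 mask 33992 0.83 median [ 0.5359 -0.0196  0.0123] zmax 0.1562
 top rect [0.5583 0.0406] [0.0323 0.0332] 42.9 mean [0.5577 0.0403]
knob_grip 0.98 [[ 0.5258 -0.0911  0.0705]]
knob_grip 0.73 [[ 0.5356 -0.0178  0.0152]]
 mask 1876 0.76 median [ 0.527  -0.0957  0.0721] zmax 0.0873
 top rect [ 0.531  -0.0954] [0.0123 0.045 ] 9.1 mean [ 0.5306 -0.0954]
top_nut 0.75 [[0.5562 0.0379 0.1542]]
 mask 2612 0.59 median [0.5557 0.038  0.1559] zmax 0.1575
 top rect [0.5585 0.0405] [0.0323 0.0327] 42.6 mean [0.5581 0.0405]
```

View pics/d.png

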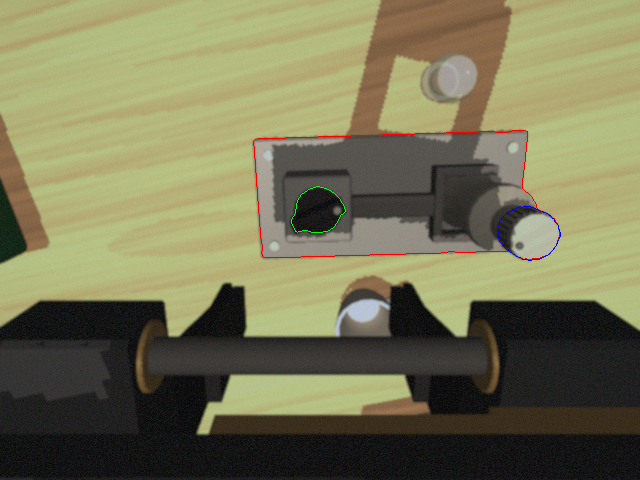

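Call:
move_arm:
  increments:
    - {"xyz": [0.7, 27.9, 0], "roll": 0, "grip": 70}
    - {"xyz": [0.7, 27.9, 0], "roll": 0, "grip": 70}
    - {"xyz": [0.7, 27.9, 0], "roll": 0, "grip": 70}
    - {"xyz": [0.7, 27.9, 0], "roll": 0, "grip": 70}
    - {"xyz": [0.7, 27.9, 0], "roll": 0, "grip": 70}

```text
time_s: 8.97
position: [0.5585, 0.0421, 0.2722]
tcp_rot: [[-0.975, 0.224, -0.0], [0.224, 0.975, -0.0], [0.0, -0.0, -1.0]]
force: [0.7, -0.4, -0.6]
opening: 0.699
grasp_force: 0.0
```

Call:
move_arm:
  increments:
    - {"xyz": [0, 0, 8], "roll": -0.125, "grip": 70}
    - {"xyz": [0, 0, 8], "roll": -0.125, "grip": 70}
    - {"xyz": [0, 0, 8], "roll": -0.125, "grip": 70}
    - {"xyz": [0, 0, 8], "roll": -0.125, "grip": 70}
    - {"xyz": [0, 0, 8], "roll": -0.125, "grip": 70}

```text
time_s: 9.38
position: [0.5584, 0.0412, 0.2318]
tcp_rot: [[-0.919, -0.395, -0.0], [-0.395, 0.919, -0.0], [0.0, -0.0, -1.0]]
force: [0.7, 0.1, -0.3]
opening: 0.701
grasp_force: 0.0
```

Call:
move_arm:
  increments:
    - {"xyz": [0, 0, 8], "roll": -0.125, "grip": 70}
    - {"xyz": [0, 0, 8], "roll": -0.125, "grip": 70}
    - {"xyz": [0, 0, 4], "roll": -0.125, "grip": 70}
    - {"xyz": [0, 0, 0], "roll": -0.125, "grip": 70}
    - {"xyz": [0, 0, 0], "roll": 0, "grip": 70}

```text
time_s: 9.8
position: [0.5582, 0.041, 0.2118]
tcp_rot: [[-0.62, -0.784, -0.001], [-0.784, 0.62, 0.0], [0.001, 0.001, -1.0]]
force: [0.7, -1.1, 0.9]
opening: 0.703
grasp_force: 0.0
```

Call:
move_arm:
  increments:
    - {"xyz": [0, 0, 0], "roll": 0, "grip": 70}
    - {"xyz": [0, 0, 0], "roll": 0, "grip": 70}

```text
time_s: 9.97
position: [0.5585, 0.0409, 0.2124]
tcp_rot: [[-0.624, -0.782, 0.0], [-0.782, 0.624, -0.0], [-0.0, -0.0, -1.0]]
force: [-0.1, -0.0, -0.8]
opening: 0.698
grasp_force: 0.0
```

```bash
python3 look.py e
```

```text
9.9667 [0.5585 0.0409 0.2124] [  -7.2   27.3   93.3   -0.    59.4 -148.7] [[-0.6237, -0.7817, 0.0003], [-0.7817, 0.6237, -0.0001], [-0.0002, -0.0003, -1.0]]
stand 0.56 [[ 0.5406 -0.0288  0.0141]]
 mask 46038 0.8 median [ 0.5415 -0.03    0.0125] zmax 0.1564
 top rect [0.5588 0.0407] [0.0331 0.0328] 9.9 mean [0.5581 0.0401]
knob_grip 0.73 [[ 0.5324 -0.0913  0.065 ]]
 mask 4076 0.62 median [ 0.53   -0.0956  0.0634] zmax 0.0874
 top rect [ 0.5311 -0.0961] [0.012  0.0462] 9.6 mean [ 0.531  -0.0959]
top_nut 0.93 [[0.5594 0.0388 0.1568]]
 mask 3565 0.64 median [0.5568 0.0387 0.1562] zmax 0.1576
 top rect [0.5587 0.0406] [0.0331 0.0328] 7.7 mean [0.5582 0.0404]
```

View pics/e.png

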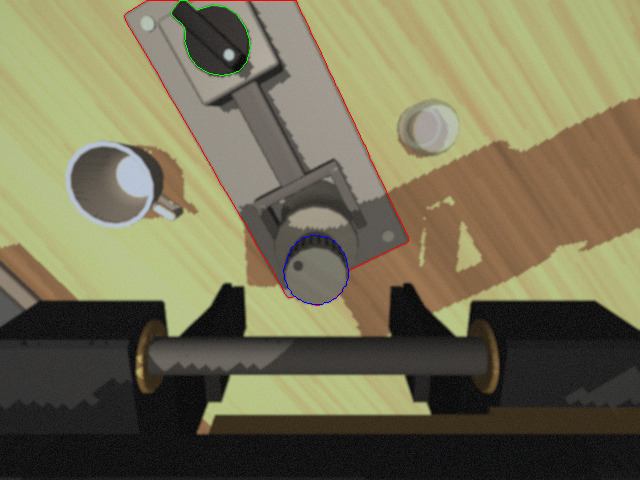

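Call:
move_arm:
  increments:
    - {"xyz": [0, 0, 18], "roll": 0, "grip": 70}
    - {"xyz": [0, 0, 18], "roll": 0, "grip": 70}
    - {"xyz": [0, 0, 16], "roll": 0, "grip": 70}
    - {"xyz": [0, 0, 10], "roll": 0, "grip": 70}
    - {"xyz": [0, 0, 0], "roll": 0, "grip": 50}

```text
time_s: 10.73
position: [0.5568, 0.0411, 0.1482]
tcp_rot: [[-0.622, -0.783, -0.005], [-0.783, 0.622, 0.001], [0.002, 0.004, -1.0]]
force: [-1.1, 0.4, -0.2]
opening: 0.676
grasp_force: 0.0
```

Call:
move_arm:
  increments:
    - {"xyz": [0, 0, 0], "roll": 0, "grip": 45}
    - {"xyz": [0, 0, 0], "roll": 0, "grip": 40}
    - {"xyz": [0, 0, 0], "roll": 0, "grip": 20}
    - {"xyz": [0, 0, 0], "roll": 0, "grip": 0}
    - {"xyz": [0, 0, 0], "roll": 0, "grip": 0}

```text
time_s: 11.15
position: [0.5592, 0.0407, 0.1512]
tcp_rot: [[-0.621, -0.784, 0.003], [-0.784, 0.621, -0.001], [-0.001, -0.003, -1.0]]
force: [1.2, -1.3, 0.7]
opening: 0.362
grasp_force: 30.0
```

Call:
move_arm:
  increments:
    - {"xyz": [0, 0, 0], "roll": 0, "grip": 0}
    - {"xyz": [0, 0, 0], "roll": 0, "grip": 0}

```text
time_s: 11.32
position: [0.5593, 0.0407, 0.1511]
tcp_rot: [[-0.621, -0.783, 0.002], [-0.783, 0.621, -0.001], [-0.001, -0.002, -1.0]]
force: [0.9, -1.8, 3.2]
opening: 0.356
grasp_force: 30.0
```

```bash
cat > st.py <<'E'
from h import *
s=bot.read_state();R=s['tcp_rot'];print(s['time_s'],s['position'].round(4),'F',s['force'].round(1),'M',s['moment'].round(3),'j6',s['joint_positions'][5].round(1),'head',np.degrees(np.arctan2(R[1,1],R[0,1])).round(1),'op',s['opening'],s['grasp_force'])
E
python3 st.py
```

```text
11.3167 [0.5593 0.0407 0.1511] F [ 0.9 -1.8  3.2] M [-0.138 -0.047 -0.043] j6 -148.8 head 141.6 op 0.35645371157326944 30.000472837127745
```

Call:
move_arm:
  increments:
    - {"xyz": [0, 0, 0.07], "roll": 0.1, "grip": 0}
    - {"xyz": [0, 0, 0.07], "roll": 0.1, "grip": 0}
    - {"xyz": [0, 0, 0.07], "roll": 0.1, "grip": 0}
    - {"xyz": [0, 0, 0.07], "roll": 0.1, "grip": 0}
    - {"xyz": [0, 0, 0.07], "roll": 0.1, "grip": 0}

```text
time_s: 11.73
position: [0.5591, 0.0409, 0.1507]
tcp_rot: [[-0.923, -0.385, 0.002], [-0.385, 0.923, -0.0], [-0.002, -0.001, -1.0]]
force: [0.7, 0.0, 3.0]
opening: 0.361
grasp_force: 30.0
```

Call:
move_arm:
  increments:
    - {"xyz": [0, 0, 0.07], "roll": 0.1, "grip": 0}
    - {"xyz": [0, 0, 0.07], "roll": 0.1, "grip": 0}
    - {"xyz": [0, 0, 0.07], "roll": 0.1, "grip": 0}
    - {"xyz": [0, 0, 0.07], "roll": 0.1, "grip": 0}
    - {"xyz": [0, 0, 0.07], "roll": 0.1, "grip": 0}

```text
time_s: 12.15
position: [0.559, 0.0412, 0.1504]
tcp_rot: [[-0.995, 0.104, 0.002], [0.104, 0.995, 0.0], [-0.002, 0.001, -1.0]]
force: [-0.2, 1.3, 4.1]
opening: 0.362
grasp_force: 30.0
```

Call:
move_arm:
  increments:
    - {"xyz": [0, 0, 0.07], "roll": 0.1, "grip": 0}
    - {"xyz": [0, 0, 0.07], "roll": 0.1, "grip": 0}
    - {"xyz": [0, 0, 0.07], "roll": 0.1, "grip": 0}
    - {"xyz": [0, 0, 0.07], "roll": 0.1, "grip": 0}
    - {"xyz": [0, 0, 0.07], "roll": 0.1, "grip": 0}

```text
time_s: 12.57
position: [0.5591, 0.0415, 0.1501]
tcp_rot: [[-0.823, 0.569, 0.002], [0.569, 0.823, 0.001], [-0.001, 0.002, -1.0]]
force: [1.2, 2.3, 4.2]
opening: 0.36
grasp_force: 30.0
```

```bash
python3 st.py
```

```text
12.5667 [0.5591 0.0415 0.1501] F [1.2 2.3 4.2] M [ 0.283 -0.136  0.039] j6 -62.6 head 55.3 op 0.3600290797551892 29.994056085124612
```

Call:
move_arm:
  increments:
    - {"xyz": [0, 0, 0.05], "roll": 0.08, "grip": 0}
    - {"xyz": [0, 0, 0.05], "roll": 0.08, "grip": 0}
    - {"xyz": [0, 0, 0.05], "roll": 0.08, "grip": 0}
    - {"xyz": [0, 0, 0.05], "roll": 0.08, "grip": 0}

```text
time_s: 12.9
position: [0.5593, 0.0417, 0.1499]
tcp_rot: [[-0.603, 0.798, 0.003], [0.798, 0.603, 0.001], [-0.001, 0.003, -1.0]]
force: [1.1, 2.7, 4.5]
opening: 0.357
grasp_force: 30.0
```

```bash
python3 st.py
```

```text
12.9 [0.5593 0.0417 0.1499] F [1.1 2.7 4.5] M [ 0.353 -0.141  0.034] j6 -44.3 head 37.1 op 0.35736368824123727 29.995731711387634
```

Call:
move_arm:
  increments:
    - {"xyz": [0, 0, 0.05], "roll": 0.08, "grip": 0}
    - {"xyz": [0, 0, 0.05], "roll": 0.08, "grip": 0}
    - {"xyz": [0, 0, 0.05], "roll": 0.08, "grip": 0}

```text
time_s: 13.15
position: [0.5594, 0.0418, 0.1497]
tcp_rot: [[-0.396, 0.918, 0.003], [0.918, 0.396, 0.001], [-0.0, 0.003, -1.0]]
force: [1.5, 3.1, 4.3]
opening: 0.359
grasp_force: 30.0
```

```bash
python3 st.py
```

```text
13.15 [0.5594 0.0418 0.1497] F [1.5 3.1 4.3] M [ 0.38  -0.243  0.328] j6 -30.6 head 23.3 op 0.35946422436680064 29.99515484087169
```

Call:
move_arm:
  increments:
    - {"xyz": [0, 0, 0], "roll": 0.02, "grip": 0}
    - {"xyz": [0, 0, 0], "roll": 0, "grip": 0}
    - {"xyz": [0, 0, 0], "roll": 0, "grip": 0}

```text
time_s: 13.4
position: [0.5594, 0.0417, 0.1497]
tcp_rot: [[-0.383, 0.924, 0.003], [0.924, 0.383, 0.001], [-0.0, 0.003, -1.0]]
force: [2.6, 4.8, 5.9]
opening: 0.361
grasp_force: 30.0
```

```bash
python3 st.py
```

```text
13.4 [0.5594 0.0417 0.1497] F [2.6 4.8 5.9] M [ 0.671 -0.349  0.464] j6 -29.8 head 22.5 op 0.3613497826793318 29.999384279362857
```

Call:
move_arm:
  increments:
    - {"xyz": [0, 0, 0], "roll": 0.04, "grip": 0}
    - {"xyz": [0, 0, 0], "roll": 0, "grip": 0}
    - {"xyz": [0, 0, 0], "roll": 0, "grip": 0}

```text
time_s: 13.65
position: [0.5595, 0.0416, 0.1496]
tcp_rot: [[-0.346, 0.938, 0.003], [0.938, 0.346, 0.001], [-0.0, 0.003, -1.0]]
force: [2.3, 4.1, 5.3]
opening: 0.364
grasp_force: 30.0
```

```bash
python3 st.py
```

```text
13.65 [0.5595 0.0416 0.1496] F [2.3 4.1 5.3] M [ 0.639 -0.298  0.516] j6 -27.5 head 20.2 op 0.36419676372608784 29.9986181454733
```

Call:
move_arm:
  increments:
    - {"xyz": [0, 0, -0.06], "roll": -0.1, "grip": 0}
    - {"xyz": [0, 0, -0.06], "roll": -0.1, "grip": 0}
    - {"xyz": [0, 0, -0.06], "roll": -0.1, "grip": 0}
    - {"xyz": [0, 0, -0.06], "roll": -0.1, "grip": 0}
    - {"xyz": [0, 0, -0.06], "roll": -0.1, "grip": 0}

```text
time_s: 14.07
position: [0.5592, 0.0415, 0.1499]
tcp_rot: [[-0.755, 0.656, 0.002], [0.656, 0.755, 0.001], [-0.001, 0.003, -1.0]]
force: [1.4, 3.4, 5.8]
opening: 0.356
grasp_force: 30.0
```

Call:
move_arm:
  increments:
    - {"xyz": [0, 0, -0.06], "roll": -0.1, "grip": 0}
    - {"xyz": [0, 0, -0.06], "roll": -0.1, "grip": 0}
    - {"xyz": [0, 0, -0.06], "roll": -0.1, "grip": 0}
    - {"xyz": [0, 0, -0.06], "roll": -0.1, "grip": 0}
    - {"xyz": [0, 0, -0.06], "roll": -0.1, "grip": 0}

```text
time_s: 14.48
position: [0.5591, 0.0413, 0.1502]
tcp_rot: [[-0.977, 0.213, 0.002], [0.213, 0.977, 0.001], [-0.002, 0.001, -1.0]]
force: [0.9, 2.5, 6.7]
opening: 0.36
grasp_force: 30.0
```

Call:
move_arm:
  increments:
    - {"xyz": [0, 0, -0.06], "roll": -0.1, "grip": 0}
    - {"xyz": [0, 0, -0.06], "roll": -0.1, "grip": 0}
    - {"xyz": [0, 0, -0.06], "roll": -0.1, "grip": 0}
    - {"xyz": [0, 0, -0.06], "roll": -0.1, "grip": 0}
    - {"xyz": [0, 0, -0.06], "roll": -0.1, "grip": 0}

```text
time_s: 14.9
position: [0.5591, 0.041, 0.1506]
tcp_rot: [[-0.96, -0.281, 0.002], [-0.281, 0.96, 0.0], [-0.002, -0.0, -1.0]]
force: [1.0, 3.0, 6.2]
opening: 0.355
grasp_force: 30.0
```

Call:
move_arm:
  increments:
    - {"xyz": [0, 0, -0.06], "roll": -0.08, "grip": 0}
    - {"xyz": [0, 0, 0], "roll": 0, "grip": 0}
    - {"xyz": [0, 0, 0], "roll": 0, "grip": 0}
    - {"xyz": [0, 0, 0], "roll": 0, "grip": 0}

```text
time_s: 15.23
position: [0.5591, 0.0409, 0.1506]
tcp_rot: [[-0.936, -0.353, 0.002], [-0.353, 0.936, 0.0], [-0.002, -0.001, -1.0]]
force: [1.5, 1.6, 6.5]
opening: 0.361
grasp_force: 30.0
```

```bash
python3 st.py; python3 look.py f
```

```text
15.2333 [0.5591 0.0409 0.1506] F [1.5 1.6 6.5] M [ 0.459 -0.129  0.044] j6 -117.9 head 110.7 op 0.3606377348142693 29.99949605204165
15.2333 [0.5591 0.0409 0.1506] [  -7.2   32.3   96.3    0.    51.2 -117.9] [[-0.9357, -0.3529, 0.0021], [-0.3529, 0.9357, 0.0002], [-0.002, -0.0006, -1.0]]
stand 0.93 [[ 0.5335 -0.0376  0.0183]]
 mask 68978 0.86 median [ 0.5323 -0.0358  0.013 ] zmax 0.1554
 top rect [0.5505 0.0381] [0.0171 0.0309] 19.4 mean [0.5511 0.0383]
 mask 5964 0.97 median [ 0.528  -0.0939  0.0696] zmax 0.0874
 top rect [ 0.531  -0.0955] [0.0122 0.0461] 9.5 mean [ 0.5306 -0.0949]
top_nut 0.75 [[0.5499 0.0363 0.1518]]
 mask 4305 0.58 median [0.5492 0.0374 0.1554] zmax 0.1573
 top rect [0.5429 0.035 ] [0.0339 0.0315] 21.2 mean [0.5513 0.0385]
```

View pics/f.png

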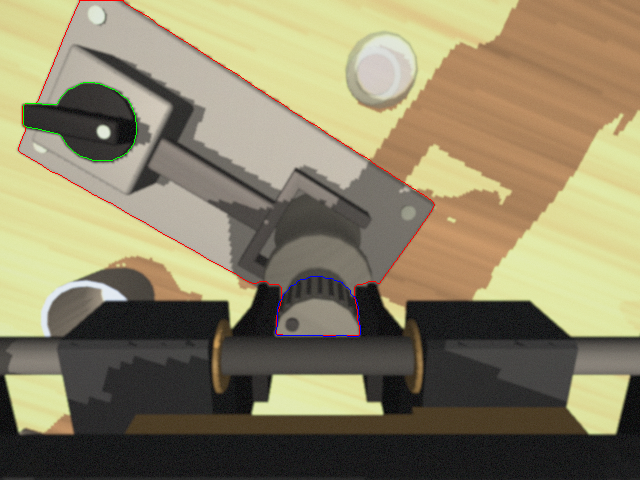

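```bash
python3 - <<'E'
from h import *
K=np.array(bot.camera_model("wrist")["intrinsics"]);T=np.array(bot.camera_model("wrist")["tool_from_camera"])
c=np.array([.5587,.0408])
for f,box,p,R,zt in [("e",(285,250,312,280),[.5585,.0409,.2124],[[-0.6237,-0.7817,0.0003],[-0.7817,0.6237,-0.0001],[-0.0002,-0.0003,-1.0]],.1575),
  ("f",(281,312,304,334),[.5591,.0409,.1506],[[-0.9357,-0.3529,0.0021],[-0.3529,0.9357,0.0002],[-0.002,-0.0006,-1.0]],.157)]:
    g=cv2.cvtColor(cv2.imread(f"pics/{f}.png"),6).astype(float); x0,y0,x1,y1=box; s=g[y0:y1,x0:x1]
    w=np.clip(np.percentile(s,50)-25-s,0,None); v,u=np.mgrid[y0:y1,x0:x1]; u=(u*w).sum()/w.sum(); v=(v*w).sum()/w.sum()
    R=np.array(R); d=R@T[:3,:3]@np.array([(u-K[0,2])/K[0,0],(v-K[1,2])/K[1,1],1]); o=R@T[:3,3]+p
    q=(o+d*(zt-o[2])/d[2])[:2]-c; print(f,u,v,q,np.hypot(*q),np.arctan2(q[1],q[0]))
E
```

```text
e 291.7841534349945 258.3351674265053 [ 0.00325729 -0.01547835] 0.015817369736974222 -1.363381201144326
f 291.02363158957786 323.0744294082004 [-0.00253696 -0.01076478] 0.011059684046060912 -1.8022454669076935
```

```bash
python3 - <<'E'
from h import *
K=np.array(bot.camera_model("wrist")["intrinsics"]);T=np.array(bot.camera_model("wrist")["tool_from_camera"])
c=np.array([.5587,.0408])
for (u,v),p,R in [((298,266),[.5585,.0409,.2124],[[-0.6237,-0.7817,0.0003],[-0.7817,0.6237,-0.0001],[-0.0002,-0.0003,-1.0]]),((519,245),[.5303,-.0959,.2727],[[-0.9741,0.2263,0.0001],[0.2263,0.9741,-0.0001],[-.0001,-.0001,-1]])]:
    R=np.array(R); d=R@T[:3,:3]@np.array([(u-K[0,2])/K[0,0],(v-K[1,2])/K[1,1],1]); o=R@T[:3,3]+p
    q=(o+d*(.1575-o[2])/d[2])[:2]-c; print(q,np.hypot(*q),np.arctan2(q[1],q[0]))
E
```

```text
[ 0.00341286 -0.01040075] 0.010946377021183095 -1.253730340797584
[ 0.00289474 -0.01020816] 0.010610654721139095 -1.2944793263903693
```

```bash
python3 -c "
from rig import bot
print(bot.hand_in())"
```

```text
the job is handed in; nothing more can be done
None
```

I turned the clamp knob about 1.2 rad into its locked seat, screwed the nut down to its stop, and backed it off about a quarter turn (roughly 1.55 rad). I handed the job in with the fingers still gripping the nut at 30 N; no verdict came back.

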